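# Sweep a used syringe onto a sharps bin's drop tray

## Robot

A 7-joint arm with a two-finger parallel gripper is mounted at the origin on the work surface. World frame = base frame: x ahead of the robot, y to its left, z up, the work surface at z = 0. Lengths are in m, angles in rad, forces in N, time in s.
With the tool pointing down it reaches from about 0.4 to 0.875 m from the base axis. Payload 19.3 kg.
Tool frame: the origin (TCP) lies midway between the tips of the shut fingers; the grasp point (between the pads) lies 19 mm behind it; z points along the fingers, y is the line along which they close (so a half turn about z gives the same grasp; the last joint's range is limited). The gripper opens to 85 mm and grips with 20 to 120 N. Pads are 22 mm wide; open, the fingers measure 114 mm over their backs; the gripper's body (76 mm by 85 mm) begins 54 mm behind the grasp point. The pads swing forward as they close: fully open they stand 13 mm farther back than shut.
Start: joints at [-1.251, 0.521, -0.036, 1.599, 0.021, 1.021, -0.113], TCP at [0.238, 0.578, 0.231] pointing down, gripper open.
Joint ranges: [-2.91, 2.91], [-0.3, 2.13], [-1.5, 1.42], [0.17, 2.43], [-1.26, 4.41], [0.16, 1.93], [-2.52, 2.52]. Speed limits (rad/s): [1.89, 1.89, 2.39, 2.39, 3.01, 3.01, 3.01].

## Interface

Orientations are given as [roll, pitch, yaw] about the fixed x, y, z axes, in that order (R = Rz(yaw) Ry(pitch) Rx(roll)).
In Python, from workcell import bot gives the robot as it stands.
- The arm moves only by the tool move_arm, never from a script. Its argument "series" is a list of rows, each a list of 3 entries, a list of its own where there are three numbers: the shift along the tool's x, y, z in cm, then the turn, a rotation vector about the tool's x, y, z in rad, then the opening in per cent of the stroke, from 0 (shut) to 100 (fully open). A call has 1 to 20 rows; each row is the pose to reach, as a shift and turn from the pose commanded when the call began, along the tool's axes at that moment; what a row does not reach only later rows make up. A row lasts 1/12 s, in which the tool goes at most 41.7 mm and 7.16 degrees, less where a joint would pass 70% of its speed; a pose out of reach is approached as far as the arm can. A call with a gripper value outside its range is refused whole. The fingers move at their own pace and stop on an object; "squeeze" is the grip in N (left out, the last holds). Time passes only in rows, so rows that repeat a pose let the fingers close. It gives the time, the measured TCP pose, the force, the opening and the grip force at its end, in the units of the state.
- bot.observe(): the state, without advancing time (a new reading comes with each control period).
- bot.grab_frame(name): name is "scene" or "top" or "wrist"; returns (picture, depth): 384x512x3 uint8, red, green, blue; 384x512 float32, m along the optical axis (not along the pixel's ray), 0 where there is no reading.
- bot.camera_params(name): a dict with "fovy" (degrees; the focal length in pixels is half the picture's height over the tangent of half this angle, whatever the lens; pixels are square), "cx", "cy" (the principal point, pixels), "dist_coeffs" ([k1, k2, p1, p2, k3] as OpenCV has them; the pictures are not rectified), "R" (3x3) and "t" (3): a world point X has camera coordinates R X + t; the wrist camera has in their place "tool_from_camera" (4x4, takes a point from camera to tool coordinates, whose origin is the TCP and whose axes are the flange's). Camera axes: x right, y down, z forward; pixel columns grow to the right and rows downward; lengths in m; the calibration is good to about 2 mm. A picture is of the moment at which its call begins: read the wrist's pose just before it. camera_params takes no time and is no camera call.
- bot.job_done(): hands the job in; it is judged then, once.
Trained networks look in the newest picture that a camera, given by its name, has taken for a name from the list of things; names that differ only in an ending like _2 or _b are one class to them, and where a whole thing is asked for, a point or a joint stands for the part that bears it (a point fixed in the world has none). Each returns a list of dicts, best first, with "conf" (0 to 1); they miss things now and then, are a little off and sometimes report something else, mostly with a low value. They report only what shows in the picture. A call takes as long as a camera call. They do not tell look-alikes from the thing itself.
- bot.find_in(camera, thing): "bbox" ([left, top, right, bottom] in pixels, round what is visible of it).
- bot.trace(camera, thing): "mask" (384x512 bool, what is visible of it) and "bbox" ([left, top, right, bottom] in pixels, round what is visible of it).
The state is a dict: "clock": time; "qpos": joint angles; "qd": joint speeds; "joint_efforts": joint torques, N m; "position": TCP position; "tool_rot": TCP orientation; "force": force on the tool from outside, world axes, zero at the start; "moment": the same for the moment, N m; "grip_width": finger opening in m; "finger_force": force on a finger pad.
Only numpy, scipy, OpenCV 4.12 (cv2) and the standard library are available. Lean on these libraries where they do the work, as an engineer would, in place of code of your own. Each camera call takes 0.05 s, during which the arm holds its last target. There are 200 camera calls.

## Task

Someone has left a used syringe on the shelf of the sharps bin. Slide the bin's cover fully open, sweep the syringe off the shelf onto the drop tray without picking it up, and let its own weight tip the tray so that it drops inside (do not push the tray yourself). Once the tray has swung back level, slide the cover fully shut, leaving the other things on the bench as they are.

Things in the scene. Friction and masses are not known exactly. Their poses are not given: they have to be found in the camera images.
- bin: sharps bin, grey lid on a translucent box, fixed to the bench: 265 (x) by 290 (y) by 190 mm high; origin under its centre on the bench, +z up, +x from its shelf to its rear deck (away from the robot, give or take 20 degrees). Its flat top, 190 mm up, is in order: shelf (x -132 to -37 mm), drop opening (x -37 to +41 mm, 250 mm wide), rear deck. Guides 9 mm high flank the cover at y = +-137 mm.
- shelf_edge (a point): middle of the shelf's open edge, at the shelf's top, where the drop opening begins; axes as the bin's. The shelf has a 6 mm high lip along its front and its two ends, none along this edge
- cover (a joint): position of the white sliding cover, m: 0 = fully shut over the opening, 0.084 = fully open over the rear deck; it slides along the bin's +x, rubs with about 2 N and stays where it is left. The plate is 84 (x) by 252 mm, its top 5 mm above the shelf; the shut plate's front edge lies 3 mm over the shelf.
- cover_tab (a point): middle of the top of the cover's upright finger tab, which is 8 mm thick (bin's x), 60 mm wide (bin's y) and stands 30 mm above the cover plate; this point is 35 mm above the shelf's top. The tab moves with the cover; with the cover shut it stands 51 mm behind the shelf's edge.
- tray (a joint): angle of the drop tray, rad: 0 = level (its rest, held by a counterweight hidden under the shelf), 0.9 = fully tipped, its rear edge down into the bin; it swings back by itself once empty
- tray_mid (a point): middle of the top face of the drop tray, a plain steel plate 66 (x) by 240 mm (y), 4 mm thick, lying in the opening with its top 19 mm below the shelf; axes as the bin's when level. It turns about a cross shaft 4 mm behind the shelf's edge and 26 mm below the shelf's top; about 13 g laid on its middle tips it, so the syringe tips it as soon as it has dropped off the shelf's edge onto it
- syringe: used 60 ml syringe, 46 to 92 g, lying on the shelf along the shelf's edge, give or take 12 degrees: barrel 29 mm thick and 118 mm long, origin on its axis in the middle of the barrel (14.5 mm above the shelf as it lies); its +x points along the barrel to the sheathed needle (end at +101 mm), the flat finger flange (46 mm wide, lying flat, so that it does not roll) is at -58 mm and the plunger's end at -85 mm
- media_bottle: bystander: square bottle with orange cap, 62 mm wide, 134 mm high; origin under its centre
- beaker: bystander: translucent plastic beaker, 84 mm across, 105 mm high; origin under its centre
- tip_box: bystander: pipette tip box 88 by 125 by 80 mm; origin under its centre
- wash_bottle: bystander: round wash bottle with a spout, 60 mm across, 200 mm high; origin under its centre
Not all that is in view belongs to the job. There is more than one size of the syringe; the one meant has the size given above.

How it is judged:
On the way, in this order (a step that is already met when the one before it is completed fails the run):
1. the cover is fully open (within 8 mm) while the syringe still lies on the shelf (value of joint cover above 0.076 m and z of syringe in the frame of bin above 0.195 m), for 0.2 s.
2. with the cover still open, the syringe has tipped the tray and lies inside the bin, and the empty tray is level again (value of joint cover above 0.06 m and z of syringe in the frame of bin below 0.12 m and value of joint tray below 0.08 rad), for 0.2 s.
At the end, for the whole second after the job is handed in: The syringe lies at rest inside the bin (its barrel's middle lower than 120 mm above the bin's base and within the bin's walls), the tray is level within 0.08 rad, the cover is shut within 6 mm (value of joint cover below 0.006 m and value of joint tray below 0.08 rad and z of syringe in the frame of bin below 0.12 m and x of syringe in the frame of bin between -0.13 and 0.13 m and y of syringe in the frame of bin between -0.143 and 0.143 m and linear speed of syringe below 0.03 m/s); the robot touches nothing.
It fails at once if the syringe is picked up: its barrel's middle rises more than 25 mm above where it lay on the shelf (z of syringe in the frame of bin above 0.2296 m).
It fails at once if the robot pushes on the drop tray (more than 1 N) (contact force between any of the fingers, the arm and tray above 1 N).
It fails at once if a bystander is knocked over or moved more than 30 mm (distance of any of media_bottle, beaker, tip_box, wash_bottle from where it was at the start of the episode above 0.03 m or angle between any of media_bottle, beaker, tip_box, wash_bottle's own z axis and vertical above 0.5 rad).
It also fails if it takes over 45 s, if anything falls off the work surface, if the arm or the gripper's body presses on something with over 40 N, if the wrist force passes 120 N, or if a joint passes its speed limit or range.

## Working session

There is one attempt and no reset: what is moved stays moved. The work goes in short steps, Python scripts to look and compute and a tool call to move; the robot and the scene stay as the last step left them, time stands still between calls to the robot, and variables do not carry over. Pictures are saved under pics/ and viewed, at most 10 in all, crops included, and the job is handed in when it is done.

Besides the shell and the picture viewer there is one more tool, called after "Call:" by a JSON object that holds its "op" and its "data", one argument or row to a line. move_arm: Moves the arm, as the interface text tells. Its arguments: {"type":"object","properties":{"series":{"type":"array"},"squeeze":{"type":"number"}},"required":["series"]}

```bash
mkdir -p pics; cat > h.py <<'E'
import numpy as np, cv2
from workcell import bot
from scipy.spatial.transform import Rotation as Ro
def K(p): 
    f=192/np.tan(np.radians(p['fovy'])/2); return np.array([[f,0,p['cx']],[0,f,p['cy']],[0,0,1.]])
def cloud(name,depth,mask=None):
    """world points of pixels (N,3) and their pixels"""
    p=bot.camera_params(name); m=depth>0
    if mask is not None: m&=mask
    v,u=np.nonzero(m); d=depth[m]
    n=cv2.undistortPoints(np.c_[u,v].astype(float)[:,None],K(p),np.array(p['dist_coeffs']))[:,0]
    X=np.c_[n*d[:,None],d]
    if 'R' in p: X=(X-np.array(p['t']))@np.array(p['R'])
    else:
        s=bot.observe(); T=np.array(p['tool_from_camera']); X=X@T[:3,:3].T+T[:3,3]
        X=X@Ro.from_euler('xyz',s['tool_rot']).as_matrix().T+s['position']
    return X,np.c_[u,v]
def proj(name,X):
    p=bot.camera_params(name); R=np.array(p['R'])
    return cv2.projectPoints(np.atleast_2d(X).astype(float),cv2.Rodrigues(R)[0],np.array(p['t']),K(p),np.array(p['dist_coeffs']))[0][:,0]
E
python3 - <<'E'
from h import *
s=bot.observe(); print(s)
ims=[]
for c in ['scene','top']:
    im,d=bot.grab_frame(c); np.savez(f'{c}.npz',im=im,d=d)
    b=im[:,:,::-1].copy()
    for th in ['bin','syringe','cover_tab','media_bottle','beaker','tip_box','wash_bottle']:
        for r in bot.trace(c,th)[:2]:
            X,_=cloud(c,d,r['mask'])
            if len(X)==0: continue
            print(c,th,round(r['conf'],2),np.round(r['bbox']),'med',np.median(X,0).round(3),'lo',np.percentile(X,3,0).round(3),'hi',np.percentile(X,97,0).round(3))
            np.savez(f'{c}_{th}_{r["conf"]:.2f}.npz',m=r['mask'])
    cv2.imwrite(f'pics/{c}.png',cv2.resize(b,(768,576)))
E
ls
```

```text
{'clock': 0.0, 'qpos': array([-1.25118762,  0.52200812, -0.0363276 ,  1.60002426,  0.0211944 ,
        1.0210867 , -0.1128147 ]), 'qd': array([ 5.44899904e-04,  9.27124522e-04, -8.23630151e-05,  6.14034148e-04,
       -1.99845353e-04,  2.76444452e-04,  5.89045876e-04]), 'joint_efforts': array([ 1.04663919e-03, -9.27122211e+01,  1.98080577e+00, -3.69934165e+01,
        1.79979176e-02,  8.37958069e-03, -3.90386458e-05]), 'position': array([0.23740935, 0.57778084, 0.23072358]), 'tool_rot': array([-3.14045361e+00,  7.69242213e-05,  2.75175685e+00]), 'force': array([-0.60117484, -0.003092  , -0.27233897]), 'moment': array([-0.00751854,  0.01167936,  0.04498112]), 'finger_force': 0.0, 'grip_width': 0.08521731751683026}
scene bin 0.63 [151. 131. 294. 270.] med [0.612 0.062 0.188] lo [ 0.438 -0.131  0.007] hi [0.7   0.166 0.198]
scene syringe 0.68 [220. 140. 267. 173.] med [0.476 0.024 0.213] lo [ 0.44  -0.053  0.197] hi [0.497 0.101 0.219]
scene syringe 0.65 [366. 240. 458. 284.] med [0.435 0.534 0.03 ] lo [ 0.389  0.433 -0.001] hi [0.452 0.647 0.039]
scene cover_tab 0.73 [181. 150. 264. 20
[... 1142 characters left out ...]
d [0.468 0.028 0.216] lo [ 0.444 -0.044  0.19 ] hi [0.493 0.101 0.222]
top tip_box 0.86 [328. 162. 379. 200.] med [ 0.576 -0.252  0.08 ] lo [ 0.532 -0.321  0.001] hi [ 0.623 -0.194  0.085]
top wash_bottle 0.57 [339. 223. 370. 246.] med [ 0.401 -0.232  0.123] lo [ 0.374 -0.261  0.013] hi [ 0.425 -0.217  0.173]
h.py
pics
scene.npz
scene_bin_0.63.npz
scene_cover_tab_0.73.npz
scene_media_bottle_0.96.npz
scene_syringe_0.65.npz
scene_syringe_0.68.npz
scene_tip_box_0.69.npz
scene_wash_bottle_0.82.npz
top.npz
top_beaker_0.66.npz
top_beaker_0.81.npz
top_bin_0.96.npz
top_cover_tab_0.63.npz
top_media_bottle_0.61.npz
top_syringe_0.74.npz
top_syringe_0.89.npz
top_tip_box_0.86.npz
top_wash_bottle_0.57.npz
```

```bash
python3 - <<'E'
from h import *
for c in ['top','scene']:
    D=np.load(f'{c}.npz'); d=D['d']
    X,uv=cloud(c,d)
    box=(abs(X[:,0]-.56)<.19)&(abs(X[:,1]-.01)<.19)
    def rect(sel,n):
        P=X[sel][:,:2].astype(np.float32)
        if len(P)>20:
            print(c,n,len(P),cv2.minAreaRect(P*1000), 'z',np.median(X[sel,2]).round(4))
    rect(box&(X[:,2]>.176)&(X[:,2]<.206),'bin top')
    import glob
    m=np.load(glob.glob(f'{c}_cover_tab*')[0])['m'][uv[:,1],uv[:,0]]
    rect(m&(X[:,2]>.188)&(X[:,2]<.204),'cover plate')
    t=box&(X[:,2]>.212)&(X[:,0]>.515); rect(t,'tab'); print(X[t].mean(0).round(4), X[t].max(0).round(4))
    sy=box&(X[:,2]>.203)&(X[:,0]<.515); rect(sy,'syringe'); print(X[sy].mean(0).round(4), X[sy].max(0).round(4))
b=np.load('top.npz')['im'][120:270,150:390,::-1]
s=np.load('scene.npz')['im'][100:290,120:320,::-1]
a=cv2.resize(b,(640,400),interpolation=3); e=cv2.resize(s,(620,589),interpolation=3)
cv2.imwrite('pics/topc.png',a); cv2.imwrite('pics/scenec.png',e)
E
```

```text
top bin top 8280 ((551.5398559570312, 7.986419677734375), (294.7596130371094, 269.8279113769531), 81.13381958007812) z 0.1923
top cover plate 2408 ((564.49072265625, 4.3785552978515625), (258.02996826171875, 87.34111022949219), 81.08258819580078) z 0.1959
top tab 67 ((575.2440185546875, 5.570262908935547), (57.95964050292969, 8.559718132019043), 81.54718780517578) z 0.225
[0.5746 0.0053 0.2242] [0.5818 0.0339 0.2293]
top syringe 547 ((467.7517395019531, -3.333099365234375), (77.21160888671875, 250.87258911132812), 3.5197479724884033) z 0.2162
[0.4684 0.0273 0.2157] [0.514  0.1239 0.2249]
scene bin top 7260 ((553.7373046875, 10.658767700195312), (295.6074523925781, 271.3583984375), 81.17831420898438) z 0.1903
scene cover plate 1743 ((565.8665161132812, 7.127922058105469), (253.4851837158203, 83.71134185791016), 81.11675262451172) z 0.1943
scene tab 95 ((577.2887573242188, 5.748811721801758), (60.18307876586914, 10.437721252441406), 81.73236083984375) z 0.2217
[0.5794 0.0081 0.2203] [0.5862 0.0355 0.2261]
scene syringe 465 ((477.4316711425781, 33.89922332763672), (188.05654907226562, 44.899600982666016), 70.47846984863281) z 0.2134
[0.4756 0.0305 0.2128] [0.5015 0.1272 0.2212]
```

View pics/topc.png

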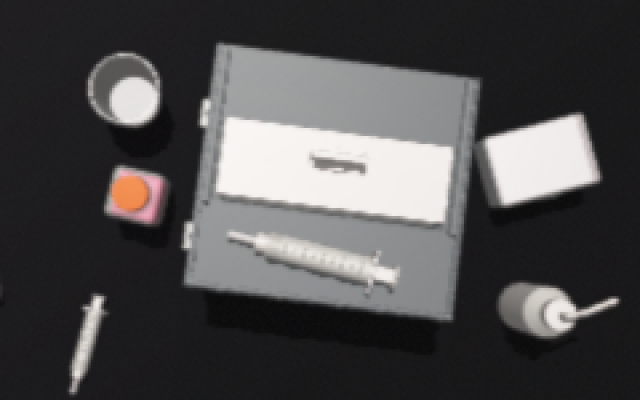

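View pics/scenec.png

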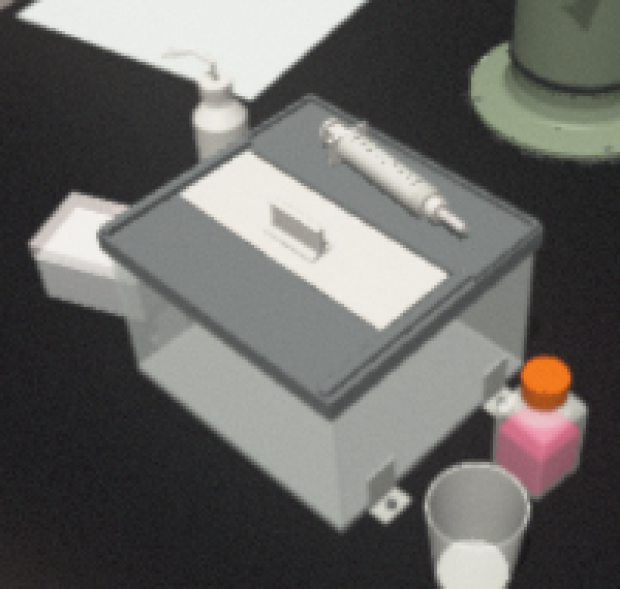

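Top crop: the bin's shelf faces the robot. The cover is shut or nearly so, with the tab around (338,160). The big syringe lies on the shelf with its needle at (230,235) and plunger at (395,275). A smaller look-alike sits at (88,340). Next I fit the bin frame more exactly, since the cover may not be at exactly 0.

```bash
cat >> h.py <<'E'
YAW=np.radians(-8.87)
EX=np.array([np.cos(YAW),np.sin(YAW)]); EY=np.array([-EX[1],EX[0]])
E
python3 - <<'E'
from h import *
for c in ['top','scene']:
    d=np.load(f'{c}.npz')['d']; im=np.load(f'{c}.npz')['im']
    X,uv=cloud(c,d); g=im[uv[:,1],uv[:,0]].mean(1)
    B=np.c_[(X[:,:2]-[.56,.008])@np.c_[EX,EY],X[:,2]]
    # profile along bin x, in strip of y near +60..+90 (off tab)
    print(c); 
    for y0,y1 in [(-110,-80),(95,115)]:
        s=(B[:,1]*1e3>y0)&(B[:,1]*1e3<y1)&(abs(B[:,0])<.18)
        o=s&(B[:,2]>.18); w=o&(g>150)&(B[:,2]<.205)&(B[:,0]>-.06)
        print(y0,'bin x',np.percentile(B[o,0],[.5,99.5]).round(4),'white x',np.percentile(B[w,0],[2,98]).round(4) if w.any() else 0)
    s=(abs(B[:,0]-.08)<.03)&(abs(B[:,1])<.2)&(B[:,2]>.18); print('bin y',np.percentile(B[s,1],[.3,99.7]).round(4),'deck z',np.median(B[s,2]).round(4))
    s=(g>150)&(abs(B[:,0])<.03)&(abs(B[:,1])<.14)&(B[:,2]>.185)&(B[:,2]<.203); print('cover y',np.percentile(B[s,1],[.5,99.5]).round(4))
    t=(B[:,2]>.218)&(abs(B[:,0]-.015)<.02)&(abs(B[:,1])<.05); print('tab',np.percentile(B[t],[3,50,97],axis=0).round(4).tolist())
    sy=(B[:,2]>.203)&(B[:,0]<-.045)&(B[:,0]>-.127)&(abs(B[:,1])<.125); P=B[sy]
    print('syr',np.percentile(P,[1,50,99],axis=0).round(4).tolist())
    for y in np.arange(-.12,.12,.015):
        q=P[(P[:,1]>=y)&(P[:,1]<y+.015)]
        if len(q): print(round(y+.0075,4),len(q),'x',q[:,0].min().round(4),q[:,0].max().round(4),'zmax',q[:,2].max().round(4))
E
```

```text
top
-110 bin x [-0.1413  0.1236] white x [-0.0372  0.046 ]
95 bin x [-0.1419  0.1245] white x [-0.0568  0.1194]
bin y [-0.1471  0.1453] deck z 0.1909
cover y [-0.1257  0.1384]
tab [[0.0117, -0.0277, 0.2199], [0.015, -0.0002, 0.2251], [0.019, 0.0281, 0.2289]]
syr [[-0.1146, -0.0778, 0.206], [-0.0936, 0.005, 0.2162], [-0.0755, 0.1001, 0.2232]]
-0.0825 15 x -0.1146 -0.0911 zmax 0.2201
-0.0675 27 x -0.1097 -0.0959 zmax 0.2155
-0.0525 52 x -0.1234 -0.0797 zmax 0.223
-0.0375 53 x -0.1135 -0.0851 zmax 0.2248
-0.0225 53 x -0.1109 -0.0821 zmax 0.2227
-0.0075 56 x -0.1096 -0.0808 zmax 0.2241
0.0075 54 x -0.1083 -0.0795 zmax 0.2237
0.0225 52 x -0.1053 -0.0768 zmax 0.2217
0.0375 54 x -0.104 -0.0751 zmax 0.2249
0.0525 53 x -0.1027 -0.0739 zmax 0.224
0.0675 42 x -0.1013 -0.0754 zmax 0.2221
0.0825 18 x -0.0891 -0.0806 zmax 0.2194
0.0975 16 x -0.0864 -0.0779 zmax 0.2122
scene
-110 bin x [-0.1377  0.127 ] white x [-0.0366  0.0463]
95 bin x [-0.1384  0.1276] white x [-0.0359  0.0454]
bin y [-0.1393  0.1483] deck z 0.1896
cover y [-0.1264  0.1265]
tab [[0.0138, -0.026, 0.2184], [0.0194, 0.0034, 0.2229], [0.0221, 0.0295, 0.2254]]
syr [[-0.1155, -0.0781, 0.2035], [-0.0852, 0.0106, 0.2134], [-0.0722, 0.1036, 0.22]]
-0.0825 19 x -0.11 -0.0889 zmax 0.2167
-0.0675 20 x -0.115 -0.0929 zmax 0.2187
-0.0525 53 x -0.1203 -0.0748 zmax 0.2204
-0.0375 36 x -0.1073 -0.0815 zmax 0.2191
-0.0225 39 x -0.1033 -0.0791 zmax 0.2208
-0.0075 39 x -0.1027 -0.0789 zmax 0.2196
0.0075 40 x -0.1013 -0.0771 zmax 0.219
0.0225 41 x -0.101 -0.0745 zmax 0.2196
0.0375 43 x -0.0961 -0.0717 zmax 0.2211
0.0525 44 x -0.0965 -0.0704 zmax 0.2212
0.0675 46 x -0.0986 -0.0704 zmax 0.2183
0.0825 25 x -0.0936 -0.0744 zmax 0.2148
0.0975 16 x -0.0835 -0.0758 zmax 0.2094
0.1125 4 x -0.0821 -0.0757 zmax 0.2067
```

Call:
{"op": "move_arm", "data": {
  "series": [
    [[0,0,-4],[0,0,0],0],
    [[0,0,-7],[0,0,0],0],
    [[-3,-2.4,-7],[0,0,-0.02],0],
    [[-6,-4.8,-7],[0,0,-0.04],0],
    [[-9,-7.3,-7],[0,0,-0.06],0],
    [[-12,-9.7,-7],[0,0,-0.08],0],
    [[-15,-12.1,-7],[0,0,-0.1],0],
    [[-18,-14.5,-7],[0,0,-0.12],0],
    [[-21,-16.9,-7],[0,0,-0.14],0],
    [[-24,-19.4,-7],[0,0,-0.16],0],
    [[-27,-21.8,-7],[0,0,-0.18],0],
    [[-30,-24.2,-7],[0,0,-0.2],0],
    [[-33,-26.6,-7],[0,0,-0.22],0],
    [[-36,-29,-7],[0,0,-0.235],0],
    [[-39,-31.4,-7],[0,0,-0.235],0],
    [[-42,-33.9,-7],[0,0,-0.235],0],
    [[-45,-36.3,-7],[0,0,-0.235],0],
    [[-48,-38.7,-7],[0,0,-0.235],0],
    [[-50.3,-40.5,-7],[0,0,-0.235],0],
    [[-50.3,-40.5,-7],[0,0,-0.235],0]
  ]
}}

```text
clock: 2.47
position: [0.5506, 0.0065, 0.3013]
tool_rot: [-3.14, 0.001, 2.98]
force: [0.4, -1.1, 0.4]
grip_width: 0.0001
finger_force: 0.0
```

Call:
{"op": "move_arm", "data": {
  "series": [
    [[0.3,0.3,2],[0,0,0],0],
    [[0.3,0.3,4],[0,0,0],0],
    [[0.3,0.3,6],[0,0,0],0],
    [[0.3,0.3,7.5],[0,0,0],0],
    [[0.3,0.3,8.5],[0,0,0],0],
    [[0.3,0.3,9.3],[0,0,0],0],
    [[0.3,0.3,9.3],[0,0,0],0],
    [[0.3,0.3,9.3],[0,0,0],0]
  ]
}}

```text
clock: 3.13
position: [0.5465, 0.0158, 0.2086]
tool_rot: [3.142, 0.0, 2.987]
force: [-0.2, -0.3, 0.9]
grip_width: 0.0002
finger_force: 0.0
```

Call:
{"op": "move_arm", "data": {
  "series": [
    [[-0.5,-0.4,0],[0,0,0],0],
    [[-1,-0.4,0],[0,0,0],0],
    [[-1.5,-0.4,0],[0,0,0],0],
    [[-2.2,-0.4,0],[0,0,0],0],
    [[-2.9,-0.4,0],[0,0,0],0],
    [[-3.6,-0.4,0],[0,0,0],0],
    [[-4.3,-0.4,0],[0,0,0],0],
    [[-5,-0.4,0],[0,0,0],0],
    [[-5.7,-0.4,0],[0,0,0],0],
    [[-6.4,-0.4,0],[0,0,0],0],
    [[-7.1,-0.4,0],[0,0,0],0],
    [[-7.8,-0.4,0],[0,0,0],0],
    [[-8.4,-0.4,0],[0,0,0],0],
    [[-8.8,-0.4,0],[0,0,0],0],
    [[-8.8,-0.4,0],[0,0,0],0],
    [[-8.8,-0.4,0],[0,0,0],0]
  ]
}}

```text
clock: 4.47
position: [0.6322, -0.0017, 0.2079]
tool_rot: [-3.141, -0.002, 2.987]
force: [-5.2, 1.8, 0.2]
grip_width: -0.0001
finger_force: 2.8
```

Call:
{"op": "move_arm", "data": {
  "series": [
    [[-0.2,0,0],[0,0,0],0],
    [[-0.4,0,0],[0,0,0],0],
    [[-0.5,0,0],[0,0,0],0],
    [[-0.5,0,0],[0,0,0],0]
  ]
}}

```text
clock: 4.8
position: [0.6326, -0.0017, 0.2077]
tool_rot: [-3.141, -0.012, 2.987]
force: [-44.9, 7.2, 25.2]
grip_width: 0.0003
finger_force: 22.3
```

```bash
python3 - <<'E'
from h import *
s=bot.observe(); print(s['clock'],s['position'],s['force'],(np.array(s['position'])[:2]-[.56,.008])@np.c_[EX,EY])
for c in ['scene']:
    im,d=bot.grab_frame(c); np.savez('scene2.npz',im=im,d=d)
    X,uv=cloud(c,d); B=np.c_[(X[:,:2]-[.56,.008])@np.c_[EX,EY],X[:,2]]
    g=im[uv[:,1],uv[:,0]].mean(1)
    for y0,y1 in [(-110,-80),(-80,-50),(50,80),(95,115)]:
        m=(B[:,1]*1e3>y0)&(B[:,1]*1e3<y1)&(abs(B[:,0])<.14)
        w=m&(g>150)&(abs(B[:,2]-.195)<.008)&(B[:,0]>-.03)
        lo=m&(abs(B[:,0])<.06)&(B[:,2]<.18)&(B[:,2]>.14)
        print(y0,'white x',np.percentile(B[w,0],[3,97]).round(4),'tray/opening x',np.percentile(B[lo,0],[2,98]).round(4), np.median(B[lo,2]).round(4))
    cv2.imwrite('pics/s2.png',cv2.resize(im[80:290,120:330,::-1],(590,590),interpolation=3))
E
```

```text
4.8 [ 0.63260923 -0.00171594  0.20768536] [-44.88273389   7.20665024  25.18204131] [0.073239   0.00159609]
-110 white x [0.0505 0.1185] tray/opening x [-0.0423 -0.0313] 0.1699
-80 white x [0.057  0.1197] tray/opening x [-0.0553 -0.0289] 0.1699
50 white x [0.0404 0.1197] tray/opening x [-0.0558  0.0198] 0.1704
95 white x [0.0397 0.119 ] tray/opening x [-0.0404  0.0196] 0.17
```

View pics/s2.png

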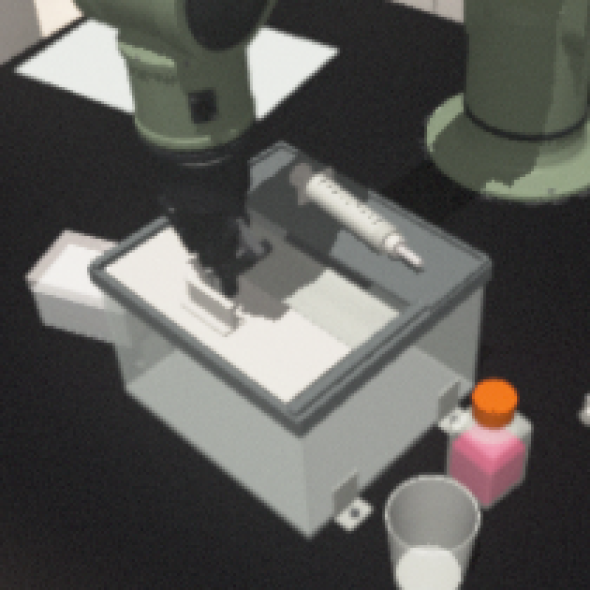

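Scene picture: the cover is fully open against its stop (45 N, plate rear edge at x' ≈ 0.119), the syringe is still on the shelf around (350,215), and the tray is bare and level. The shelf edge sits at x' ≈ -0.045. I'm backing off and going round in front of the syringe.

Call:
{"op": "move_arm", "data": {
  "series": [
    [[1,0,0],[0,0,0],0],
    [[2,0,-1],[0,0,0],0],
    [[2,0,-4],[0,0,0],30],
    [[2,0,-7],[0,0,0],65],
    [[3,0.2,-9],[0,0,0],65],
    [[6,0.4,-9],[0,0,0],65],
    [[9,0.4,-9],[0,0,0],65],
    [[12,0.4,-9],[0,0,0],65],
    [[15,0.4,-9],[0,0,0],65],
    [[18,0.4,-9],[0,0,0],65],
    [[20,0.4,-9],[0,0,0],65],
    [[22,0.4,-9],[0,0,0],65],
    [[22.3,0.4,-8],[0,0,0],65],
    [[22.3,0.4,-6],[0,0,0],65],
    [[22.3,0.4,-4],[0,0,0],65],
    [[22.3,0.4,-2.5],[0,0,0],65],
    [[22.3,0.4,-2.5],[0,0,0],65],
    [[22.3,0.4,-2.5],[0,0,0],65]
  ]
}}

```text
clock: 6.35
position: [0.4181, 0.0357, 0.2334]
tool_rot: [-3.141, -0.001, 2.987]
force: [0.9, 0.8, 0.6]
grip_width: 0.055
finger_force: 0.0
```

```bash
python3 - <<'E'
from h import *
s=bot.observe(); print(s['clock'],s['position'],s['tool_rot'],s['grip_width'],s['force'],(np.array(s['position'])[:2]-[.56,.008])@np.c_[EX,EY])
im,d=bot.grab_frame('scene')
X,uv=cloud('scene',d); B=np.c_[(X[:,:2]-[.56,.008])@np.c_[EX,EY],X[:,2]]
g=im[uv[:,1],uv[:,0]].mean(1)
w=(abs(B[:,1]-.1)<.02)&(g>150)&(abs(B[:,2]-.195)<.006)&(B[:,0]>0)&(B[:,0]<.14); print('cover',np.percentile(B[w,0],[3,97]))
p=(g>110)&(B[:,2]>.203)&(B[:,2]<.225)&(abs(B[:,0]+.09)<.035)&(abs(B[:,1])<.125)
for y in np.arange(-.1,.12,.02):
    q=B[p&(abs(B[:,1]-y)<.01)]
    if len(q)>3: print(round(y,3),len(q),q[:,0].min().round(4),q[:,0].max().round(4))
# gripper low points near TCP
f=(abs(B[:,0]+.145)<.03)&(abs(B[:,1]-.006)<.06)&(B[:,2]>.2); print('finger zmin',np.percentile(B[f,2],[1,5]) if f.any() else None)
cv2.imwrite('pics/s3.png',cv2.resize(im[80:290,120:330,::-1],(590,590),interpolation=3))
E
```

```text
6.35 [0.41805341 0.0356636  0.23342453] [-3.14110995e+00 -5.54518277e-04  2.98652402e+00] 0.055004307402242436 [0.8904605  0.81221731 0.64189145] [-0.14451455  0.00544559]
cover [0.03936001 0.11867154]
-0.08 30 -0.1164 -0.0884
-0.06 36 -0.1204 -0.0775
-0.04 56 -0.1186 -0.0825
-0.02 53 -0.1052 -0.0798
0.0 57 -0.1022 -0.0772
0.02 55 -0.1001 -0.0745
0.04 55 -0.0994 -0.0718
0.06 62 -0.0976 -0.0705
0.08 40 -0.0941 -0.0741
0.1 17 -0.0844 -0.0748
finger zmin [0.24391441 0.26476896]
```

View pics/s3.png

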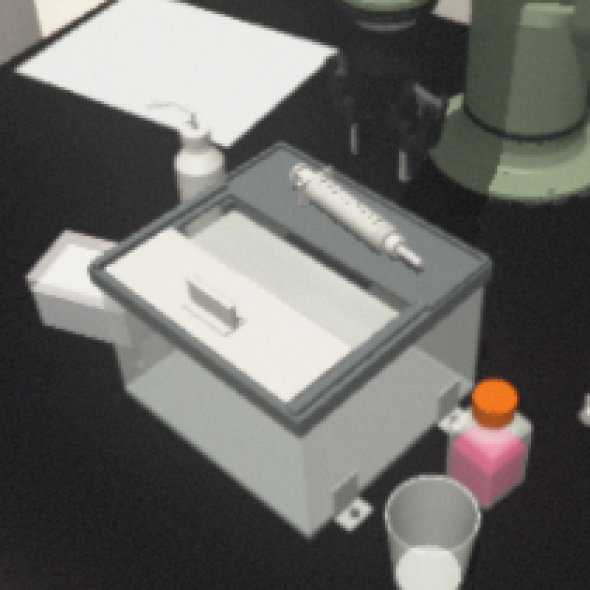

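Scene picture: both fingers are in front of the shelf at (355,140) and (405,165). The syringe hasn't moved and the cover is open. Lowering and sweeping now.

Call:
{"op": "move_arm", "data": {
  "series": [
    [[0,0,2],[0,0,0],65],
    [[0,0,3.5],[0,0,0],65],
    [[0,0,3.9],[0,0,0],65],
    [[0,0,3.9],[0,0,0],65],
    [[-0.6,0,3.9],[0,0,0],65],
    [[-1.2,0,3.9],[0,0,0],65],
    [[-1.7,0,3.9],[0,0,0],65],
    [[-2.2,0,3.9],[0,0,0],65],
    [[-2.7,0,3.9],[0,0,0],65],
    [[-3.2,0,3.9],[0,0,0],65],
    [[-3.7,0,3.9],[0,0,0],65],
    [[-4.2,0,3.9],[0,0,0],65],
    [[-4.7,0,3.9],[0,0,0],65],
    [[-5.2,0,3.9],[0,0,0],65],
    [[-5.7,0,3.9],[0,0,0],65],
    [[-6.1,0,3.9],[0,0,0],65],
    [[-6.3,0,3.9],[0,0,0],65],
    [[-6.3,0,3.9],[0,0,0],65]
  ]
}}

```text
clock: 7.9
position: [0.4806, 0.026, 0.1942]
tool_rot: [-3.142, 0.0, 2.987]
force: [1.0, 1.3, -0.1]
grip_width: 0.056
finger_force: 0.0
```

```bash
python3 - <<'E'
from h import *
s=bot.observe(); print(s['clock'],s['position'],s['tool_rot'],s['grip_width'],s['force'],(np.array(s['position'])[:2]-[.56,.008])@np.c_[EX,EY])
im,d=bot.grab_frame('scene')
X,uv=cloud('scene',d); B=np.c_[(X[:,:2]-[.56,.008])@np.c_[EX,EY],X[:,2]]
g=im[uv[:,1],uv[:,0]].mean(1)
p=(g>110)&(B[:,2]>.203)&(B[:,2]<.225)&(abs(B[:,0]+.07)<.06)&(abs(B[:,1])<.125)
for y in np.arange(-.1,.13,.02):
    q=B[p&(abs(B[:,1]-y)<.01)]
    if len(q)>3: print(round(y,3),len(q),q[:,0].min().round(4),q[:,0].max().round(4),q[:,2].max().round(4))
cv2.imwrite('pics/s4.png',cv2.resize(im[80:290,120:330,::-1],(590,590),interpolation=3))
E
```

```text
7.9 [0.48055184 0.02599809 0.19423507] [-3.14150790e+00  1.07972997e-04  2.98661109e+00] 0.05599866495427914 [ 0.98877917  1.34564381 -0.06672372] [-0.0812732   0.00553249]
-0.08 29 -0.0665 -0.0384 0.2173
-0.06 29 -0.0726 -0.032 0.2196
-0.04 74 -0.0742 -0.0293 0.2215
-0.02 62 -0.0698 -0.0373 0.2226
0.0 56 -0.0625 -0.0371 0.221
0.02 55 -0.0625 -0.0372 0.2205
0.04 76 -0.0724 -0.037 0.2238
0.06 69 -0.0644 -0.0381 0.2202
0.08 40 -0.0639 -0.0413 0.2153
0.1 21 -0.0555 -0.0462 0.209
```

View pics/s4.png

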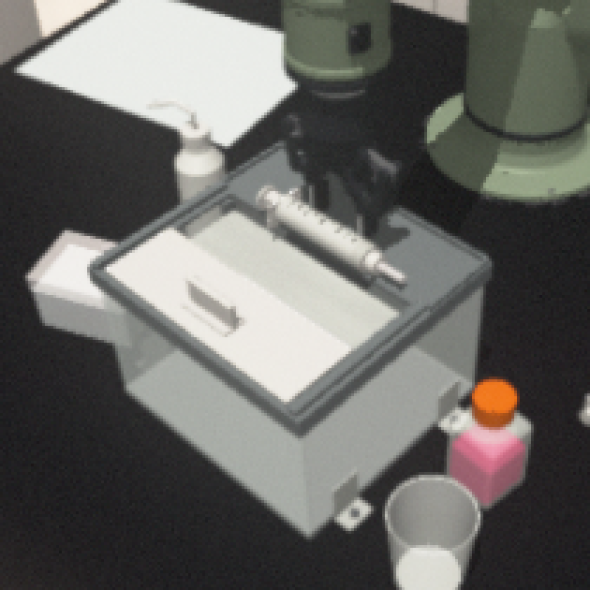

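Scene picture: the syringe is parallel to the shelf's edge and just short of it. The last push follows, then a wait and a retreat.

Call:
{"op": "move_arm", "data": {
  "series": [
    [[-0.5,0,0],[0,0,0],65],
    [[-1,0,0],[0,0,0],65],
    [[-1.5,0,0],[0,0,0],65],
    [[-2,0,0],[0,0,0],65],
    [[-2.4,0,0],[0,0,0],65],
    [[-2.7,0,0],[0,0,0],65],
    [[-2.7,0,0],[0,0,0],65],
    [[-2,0,0],[0,0,0],65],
    [[-1,0,-0.5],[0,0,0],65],
    [[0,0,-2],[0,0,0],65],
    [[0,0,-5],[0,0,0],40],
    [[0,0,-8],[0,0,0],0],
    [[0,0,-10],[0,0,0],0],
    [[0,0,-10],[0,0,0],0]
  ]
}}

```text
clock: 9.12
position: [0.4805, 0.0263, 0.2983]
tool_rot: [3.139, 0.005, 2.987]
force: [0.2, 0.3, -0.2]
grip_width: 0.0073
finger_force: 0.0
```

```bash
python3 - <<'E'
from h import *
s=bot.observe(); print(s['clock'],s['position'],s['tool_rot'],s['grip_width'],s['force'],(np.array(s['position'])[:2]-[.56,.008])@np.c_[EX,EY])
im,d=bot.grab_frame('scene')
X,uv=cloud('scene',d); B=np.c_[(X[:,:2]-[.56,.008])@np.c_[EX,EY],X[:,2]]
g=im[uv[:,1],uv[:,0]].mean(1)
for y in [-.08,-.04,0,.04,.08]:
    q=B[(abs(B[:,1]-y)<.015)&(B[:,0]>-.03)&(B[:,0]<.015)&(B[:,2]<.3)]
    print(y,len(q),np.percentile(q[:,2],[5,50,95]).round(3))
w=(abs(B[:,1]-.1)<.02)&(g>150)&(abs(B[:,2]-.195)<.006)&(B[:,0]>0)&(B[:,0]<.14); print('cover',np.percentile(B[w,0],[3,97]))
t=(B[:,2]>.212)&(B[:,2]<.23)&(abs(B[:,0]-.1)<.03)&(abs(B[:,1])<.05); print('tab',np.percentile(B[t],[3,50,97],axis=0).round(4).tolist())
cv2.imwrite('pics/s5.png',cv2.resize(im[80:290,120:330,::-1],(590,590),interpolation=3))
E
```

```text
9.1167 [0.48053879 0.02632135 0.29831853] [3.13929925 0.00514669 2.98674098] 0.00728437939130198 [ 0.2125786   0.32490152 -0.24933823] [-0.08133594  0.00584987]
-0.08 110 [0.168 0.17  0.173]
-0.04 115 [0.168 0.17  0.172]
0 116 [0.169 0.17  0.172]
0.04 124 [0.169 0.17  0.172]
0.08 134 [0.168 0.17  0.172]
cover [0.03956478 0.11928508]
tab [[0.0872, -0.0268, 0.213], [0.0935, 0.0048, 0.2219], [0.0957, 0.0306, 0.2257]]
```

View pics/s5.png

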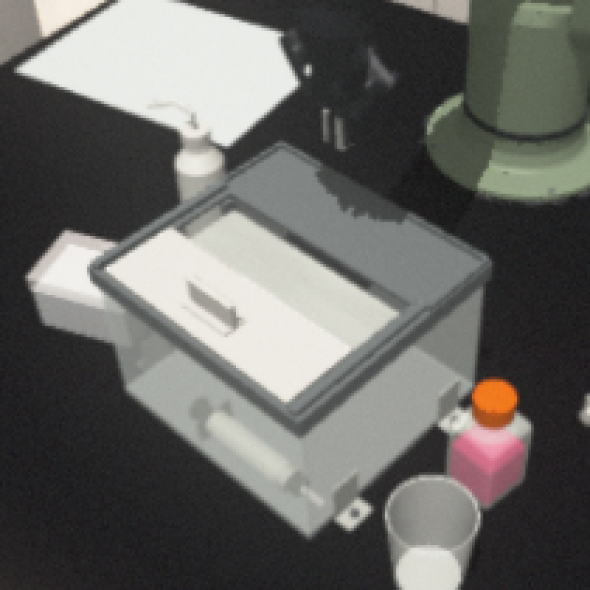

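Scene picture: the syringe lies in the bin at (250,450). The tray is level (z 0.170) and the cover is still open. Now I go behind the tab.

Call:
{"op": "move_arm", "data": {
  "series": [
    [[-2,0,0],[0,0,0],0],
    [[-5,0,0],[0,0,0],0],
    [[-8,0,0],[0,0,0],0],
    [[-11,0,0],[0,0,0],0],
    [[-14,0,0],[0,0,0],0],
    [[-17,0,0],[0,0,0],0],
    [[-19,0,0],[0,0,0],0],
    [[-20,0,0],[0,0,0],0],
    [[-20,0,0],[0,0,0],0],
    [[-20,0,2],[0,0,0],0],
    [[-20,0,4],[0,0,0],0],
    [[-20,0,6],[0,0,0],0],
    [[-20,0,7.5],[0,0,0],0],
    [[-20,0,8.5],[0,0,0],0],
    [[-20,0,8.9],[0,0,0],0],
    [[-20,0,8.9],[0,0,0],0]
  ]
}}

```text
clock: 10.5
position: [0.677, -0.0046, 0.2047]
tool_rot: [-3.141, -0.001, 2.987]
force: [0.2, 0.4, 0.1]
grip_width: 0.0001
finger_force: 0.0
```

Call:
{"op": "move_arm", "data": {
  "series": [
    [[0.5,0,-0.3],[0,0,0],0],
    [[1,0,-0.3],[0,0,0],0],
    [[1.5,0,-0.3],[0,0,0],0],
    [[2.2,0,-0.3],[0,0,0],0],
    [[2.9,0,-0.3],[0,0,0],0],
    [[3.6,0,-0.3],[0,0,0],0],
    [[4.3,0,-0.3],[0,0,0],0],
    [[5,0,-0.3],[0,0,0],0],
    [[5.7,0,-0.3],[0,0,0],0],
    [[6.4,0,-0.3],[0,0,0],0],
    [[7.1,0,-0.3],[0,0,0],0],
    [[7.8,0,-0.3],[0,0,0],0],
    [[8.4,0,-0.3],[0,0,0],0],
    [[9,0,-0.3],[0,0,0],0],
    [[9.4,0,-0.3],[0,0,0],0],
    [[9.6,0,-0.3],[0,0,0],0],
    [[9.6,0,-0.3],[0,0,0],0],
    [[9.6,0,-0.3],[0,0,0],0]
  ]
}}

```text
clock: 12.0
position: [0.5827, 0.0102, 0.2081]
tool_rot: [-3.142, -0.001, 2.987]
force: [-0.2, -0.1, -1.1]
grip_width: -0.0002
finger_force: 0.0
```

Call:
{"op": "move_arm", "data": {
  "series": [
    [[0.2,0,0],[0,0,0],0],
    [[0.4,0,0],[0,0,0],0],
    [[0.5,0,0],[0,0,0],0],
    [[0.5,0,0],[0,0,0],0]
  ]
}}

```text
clock: 12.33
position: [0.5793, 0.0106, 0.2083]
tool_rot: [3.141, 0.003, 2.987]
force: [12.4, -1.3, -8.3]
grip_width: 0.0002
finger_force: 6.3
```

Call:
{"op": "move_arm", "data": {
  "series": [
    [[0.2,0,0],[0,0,0],0],
    [[0.2,0,0],[0,0,0],0]
  ]
}}

```text
clock: 12.5
position: [0.5792, 0.0107, 0.2086]
tool_rot: [3.141, 0.007, 2.986]
force: [26.2, -3.7, -17.3]
grip_width: -0.0
finger_force: 13.3
```

Call:
{"op": "move_arm", "data": {
  "series": [
    [[-1,0,0],[0,0,0],0],
    [[-1.5,0,0],[0,0,0],0],
    [[-1.5,0,-3],[0,0,0],0],
    [[-1.5,0,-6],[0,0,0],0],
    [[-1.5,0,-9],[0,0,0],0],
    [[3,0,-10],[0,0,0],0],
    [[7,0,-10],[0,0,0],0],
    [[11,0,-10],[0,0,0],0],
    [[11,0,-10],[0,0,0],0],
    [[11,0,-10],[0,0,0],0]
  ]
}}

```text
clock: 13.33
position: [0.4658, 0.0285, 0.3089]
tool_rot: [3.141, 0.0, 2.988]
force: [0.2, 0.8, 0.2]
grip_width: 0.0001
finger_force: 0.0
```

```bash
python3 - <<'E'
from h import *
s=bot.observe(); print(s['clock'],s['position'],s['force'])
im,d=bot.grab_frame('scene')
X,uv=cloud('scene',d); B=np.c_[(X[:,:2]-[.56,.008])@np.c_[EX,EY],X[:,2]]
g=im[uv[:,1],uv[:,0]].mean(1)
for y in(-.1,.1):
    w=(abs(B[:,1]-y)<.02)&(g>150)&(abs(B[:,2]-.195)<.006)&(abs(B[:,0])<.14); print('cover',np.percentile(B[w,0],[3,97]).round(4))
cv2.imwrite('pics/s6.png',cv2.resize(im[80:290,120:330,::-1],(590,590),interpolation=3))
E
```

```text
13.3333 [0.46578255 0.02845055 0.30889146] [0.22301706 0.78254413 0.21506481]
cover [-0.0475  0.036 ]
cover [-0.0457  0.0354]
```

View pics/s6.png

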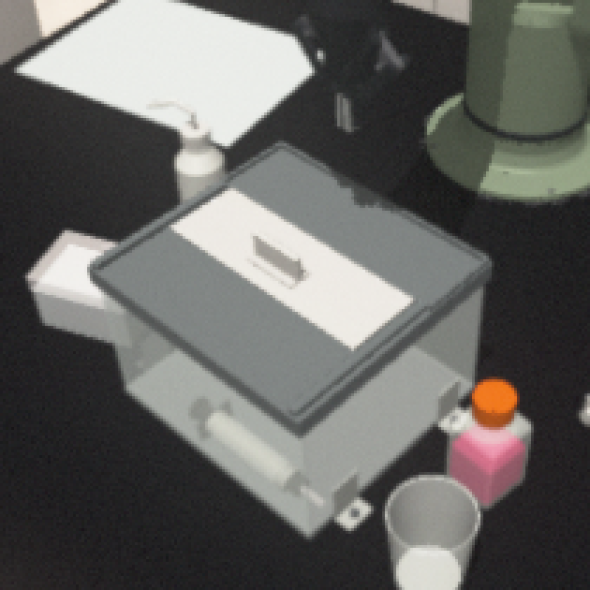

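Scene picture: the cover is shut against its stop (plate from (170,230) to (410,300)), having moved back about 83 mm. The syringe is at rest in the bin at (250,450), the bystanders in view look unmoved, and the arm is clear.

```bash
python3 -c "
from workcell import bot
print(bot.job_done())"
```

```text
the job is handed in; nothing more can be done
None
```

I handed the job in at about 13.4 s of the 45 s, but the hand-in returned no verdict: the syringe is at rest inside the bin, the tray read level before I closed the cover, the cover is shut against its stop, and the other things on the bench look unmoved.

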